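# Lift the hot block out of the dry bath with its screw-in lifter

### The arm

A 6-joint arm with a two-finger parallel gripper is mounted at the origin on the work surface. World frame = base frame: x ahead of the robot, y to its left, z up, the work surface at z = 0. Lengths are in m, angles in rad, forces in N, time in s.
With the tool pointing down it reaches from about 0.275 to 0.875 m from the base axis. Payload 12.5 kg.
Tool frame: the origin (TCP) lies at the very end of the fingers, on their centre line; the grasp point (between the pads) lies 19 mm behind it; z points along the fingers, y is the line along which they close (so a half turn about z gives the same grasp; the last joint's range is limited). The gripper opens to 85 mm and grips with 20 to 120 N. Pads are 22 mm wide; open, the fingers measure 114 mm over their backs; the gripper's body (76 mm by 85 mm) begins 54 mm behind the grasp point. The pads swing forward as they close: fully open they stand 13 mm farther back than shut.
Start: joints at [-1.411, 0.351, 1.652, -0, 1.139, -0.085], TCP at [0.133, -0.534, 0.231] pointing down, gripper open.
Joint ranges: [-2.75, 2.75], [-0.79, 2.1], [0.01, 2.65], [-1.57, 4.71], [0.07, 3.14], [-2.87, 2.87]. Speed limits (rad/s): [2.22, 2.22, 2.79, 3.14, 3.14, 3.14].

### API

Orientations are given as a rotation vector (axis times angle).
In Python, from rig import env gives the robot as it stands.
- The arm moves only by the shell command python3 -m creep 'ROWS' [FORCE]. ROWS is a JSON object whose one key "series" holds one flat list of numbers, 7 for each row, row after row: the turn, a rotation vector about the world's x, y, z in degrees, then the shift along the world's x, y, z in mm, then the opening, from 0 (shut) to 1 (fully open). In form: {"series": [rx, ry, rz, x, y, z, grip, rx, ry, rz, x, y, z, grip, ...]}. A call has 1 to 8 rows; each row is the pose to reach, as a shift and turn from the pose commanded when the call began; what a row does not reach only later rows make up. A row lasts 1/12 s, in which the tool goes at most 41.7 mm and 7.16 degrees, less where a joint would pass 70% of its speed; a pose out of reach is approached as far as the arm can. A call with a gripper value outside its range is refused whole. The fingers move at their own pace and stop on an object; FORCE is the grip in N (left out, the last holds). Time passes only in rows, so rows that repeat a pose let the fingers close. It gives the time, the measured TCP pose, the force, the opening and the grip force at its end, in the units of the state.
- env.observe(): the state, without advancing time (a new reading comes with each control period).
- env.read_camera(name): name is "side" or "top" or "wrist"; returns a dict with "image" (480x640x3 uint8, red, green, blue), "range_z" (480x640 float32, m along the optical axis (not along the pixel's ray), 0 where there is no reading), "intrinsics" (3x3 intrinsics, pixels), "k1" (the pictures are not rectified: a ray, as slopes to the right and down, at radius r is drawn at 1 + k1 r^2 times it, then the intrinsics apply), "pose" (4x4, takes a point from camera to world coordinates); the wrist camera has in their place "T_tool_cam" (4x4, takes a point from camera to tool coordinates, whose origin is the TCP and whose axes are the flange's). Camera axes: x right, y up, looking along -z (the intrinsics and any distortion apply to the point x, -y, -z); pixel columns grow to the right and rows downward; lengths in m; the calibration is good to about 2 mm. A picture is of the moment at which its call begins: read the wrist's pose just before it.
- env.finish_job(): hands the job in; it is judged then, once.
The state is a dict: "t": time; "qpos": joint angles; "joint_vel": joint speeds; "joint_torque": joint torques, N m; "tcp_pos": TCP position; "tool_rot": TCP orientation; "wrist_force": force on the tool from outside, world axes, zero at the start; "wrist_torque": the same for the moment, N m; "gripper_width": opening from 0.0 (shut) to 1.0 (fully open); "finger_force": force on a finger pad.
Only numpy, scipy, OpenCV 4.12 (cv2) and the standard library are available. Lean on these libraries where they do the work, as an engineer would, in place of code of your own. Each camera call takes 0.05 s, during which the arm holds its last target. There are 200 camera calls.

### The job

Take the lifter from its stand, put it into the threaded bush of the hot aluminium block in the dry bath, feel for the start of the thread and screw it clockwise until it is snug, then draw the block straight up out of its well and set it down gently, flat in the steel cooling tray, with the lifter left standing in it. Be gentle: never force the thread or jam the block in the well, do not touch the hot block with the fingers, do not let go of it in the air, and leave the other things on the bench where they are.

Things in the scene. Friction and masses are not known exactly. Their poses are not given: they have to be found in the camera images.
- lifter: Lifter, a loose 0.15 kg tool standing upright in its stand. Origin: centre of the underside of its dark round collar (32 mm across, 4 mm thick); z up along its axis. Above the collar a 14 mm stem to z = 20 mm, then the blue grip. Below it a 13 mm spindle to z = -21.3 mm, tapering to a 6 mm tip at z = -28.3 mm.
- lifter_grip (a point): Centre of the lifter's blue grip, a block 40 mm along x, 18 mm along y (pinch it across y), 32 mm high: 20 to 52 mm above the collar's underside. This point is 36 mm above the lifter's origin.
- lifter_pin (a point): Centre of the lifter's thread: a brass cross pin (round on top, flat underneath with square edges) through the spindle along the lifter's x axis, 7 mm thick, 24 mm long, 11.3 mm below the collar's underside. Its two ends are a two-start thread, so half a turn of the lifter makes no difference.
- block: Hot aluminium block, 56 x 56 x 40 mm high, 0.3 to 0.55 kg, sunk in the bath's well, its top 2 mm below the bath's top (fingers cannot grip it). Origin: centre of its underside; z up. Two spring clips in the well press on its sides: it takes about 8 to 15 N, weight included, to draw it out; they let go after 26 mm.
- bush_mouth (a point): Centre of the block's top; axes as the block's. Here, flush but up to 2 mm off centre, sits a brass bush: a 15 mm bore, 34 mm deep, with a 27 x 10 mm slot across it that admits the pin. The slot lies along x but turned by an unknown angle, up to 0.65 rad either way: see or feel it. Off the slot the pin rides on the top, collar about 15 mm up; on it, it sinks till the collar is down.
- bush_thread (a point): 8 mm below the bush's mouth. The pin, through the slot with the collar down, is turned clockwise seen from above: it runs under a right-handed ramp (20 mm a turn) that holds it down, to a firm stop about 1.15 to 1.25 rad past the slot. There the torque rises within 0.2 rad; 0.08 to 0.15 N m more is snug, further turning soon forces the thread.
- bath: White dry-bath heater, fixed, 180 (x) x 160 (y) x 80 mm high, black display on its -x side. Origin: centre of its underside; z up. In its centre is a square well, 59 x 59 mm, 42 mm deep, open at the top, holding the block (1.5 mm of play each side, edges parallel to the bath's).
- stand: Black lifter stand, fixed, 60 x 60 x 40 mm high, with a round hole of 28 mm from which the lifter lifts out straight up (by 30 mm); the lifter's collar rests on its top, at any yaw. Origin: centre of its underside.
- tray: Steel cooling tray, fixed, 110 x 110 x 22 mm high, open at the top, walls and floor 5 mm thick (inside 100 x 100 mm, so the block fits at any yaw). Origin: centre of its underside.
- tube_rack: Bystander: orange tube rack, 70 x 120 x 54 mm high, with colour-capped tubes; origin under its centre.
- spray: Bystander: white plastic bottle, 60 mm across, 150 mm high, blue cap; origin under its centre.
- tip_box: Bystander: yellow pipette-tip box with clear lid, 82 x 117 x 69 mm high; origin under its centre.
- spare_block: Bystander: spare aluminium block without a threaded bush, 56 x 56 x 40 mm, standing on the table; origin under its centre.
- beaker: Bystander: white ceramic cup, 60 mm across, 70 mm high; origin under its centre.
- marker: Bystander: black marker with a red end, 18 x 120 x 12 mm, lying on the table; origin under its centre.
Things that resemble listed ones, but are neither listed nor needed, are in the scene too. What is shaped like the block but red is not meant.

How it is judged:
By the outcome, as a careful person would: the job done as asked, in the order asked, and still so for the second after the job is handed in, with the robot touching nothing.
It also fails if it takes over 72 s, if anything falls off the work surface, if the arm or the gripper's body presses on something with over 40 N, if the wrist force passes 120 N, or if a joint passes its speed limit or range.

## Working session

There is one attempt and no reset: what is moved stays moved. The work goes in short steps, Python scripts to look and compute and a shell command to move; the robot and the scene stay as the last step left them, time stands still between calls to the robot, and variables do not carry over. Pictures are saved under pics/ and viewed, at most 10 in all, crops included, and the job is handed in when it is done.

```bash
ls; mkdir -p pics
cat > h.py <<'E'
import numpy as np, cv2
from rig import env
from scipy.spatial.transform import Rotation as R
def cam(name):
    s=env.observe(); c=env.read_camera(name)
    if name=="wrist":
        T=np.eye(4);T[:3,:3]=R.from_rotvec(s["tool_rot"]).as_matrix();T[:3,3]=s["tcp_pos"]
        c["pose"]=T@c["T_tool_cam"]
    return c
def ray(c,u,v):
    K=c["intrinsics"];d=np.array([(u-K[0,2])/K[0,0],(v-K[1,2])/K[1,1]]);p=d.copy()
    for _ in range(20): p=d/(1+c["k1"]*(p@p))
    return np.array([p[0],-p[1],-1.])
def pt(c,u,v,z=None):
    """world point: by depth, or on plane z"""
    r=ray(c,u,v);P=c["pose"];w=P[:3,:3]@r;o=P[:3,3]
    if z is None:
        d=np.median(c["range_z"][int(v)-1:int(v)+2,int(u)-1:int(u)+2]);return o+w*d
    return o+w*(z-o[2])/w[2]
def cloud(c):
    K=c["intrinsics"];v,u=np.mgrid[:480,:640];d=np.stack([(u-K[0,2])/K[0,0],(v-K[1,2])/K[1,1]],-1);p=d.copy()
    for _ in range(20): p=d/(1+c["k1"]*(p**2).sum(-1,keepdims=True))
    r=np.stack([p[...,0],-p[...,1],-np.ones(u.shape)],-1)*c["range_z"][...,None]
    return r@c["pose"][:3,:3].T+c["pose"][:3,3]
def save(c,n,box=None,f=1):
    im=c["image"][...,::-1]
    if box: im=im[box[1]:box[3],box[0]:box[2]]
    cv2.imwrite("pics/"+n,cv2.resize(im,None,fx=f,fy=f,interpolation=cv2.INTER_CUBIC))
E
python3 - <<'E'
from h import *
import pickle
for n in("top","side"):
    c=cam(n);save(c,n+".png");pickle.dump(c,open(n+".pkl","wb"));print(n,c["pose"].round(3).tolist(),c["intrinsics"].tolist(),c["k1"])
print(env.observe())
E
```

```text
pics
top [[0.015, 0.998, -0.068, 0.463], [-1.0, 0.015, -0.007, -0.015], [-0.006, 0.068, 0.998, 1.37], [0.0, 0.0, 0.0, 1.0]] [[593.2869021579703, 0.0, 326.738942595436], [0.0, 593.2869021579703, 242.19731662928106], [0.0, 0.0, 1.0]] 0.046206102493600604
side [[-0.968, 0.165, -0.192, 0.376], [-0.252, -0.56, 0.789, 0.833], [0.023, 0.812, 0.584, 0.72], [0.0, 0.0, 0.0, 1.0]] [[437.56745652381426, 0.0, 314.74823616454], [0.0, 437.56745652381426, 244.37369000140257], [0.0, 0.0, 1.0]] -0.04739731048995245
{'t': 0.1, 'qpos': array([-1.41061154e+00,  3.51197545e-01,  1.65235716e+00,  1.60916681e-05,
        1.13907557e+00, -8.46190799e-02]), 'joint_vel': array([ 0.00140528, -0.0001701 , -0.00306575,  0.00157398,  0.0001416 ,
       -0.00022432]), 'joint_torque': array([ 1.09420671e-03, -5.06832397e+01, -2.91875678e+01, -1.19531014e-04,
        2.60149805e-03,  1.16957597e-05]), 'tcp_pos': array([ 0.13327323, -0.5333093 ,  0.23080504]), 'tool_rot': array([-3.11705960e+00, -3.83440357e-01,  3.86191478e-05]), 'wrist_force': array([0.81826565, 0.80182152, 0.2574895 ]), 'wrist_torque': array([ 0.00817103,  0.00992519, -0.01302707]), 'finger_force': 0.0, 'gripper_width': 0.9982645226680283}
```

View pics/top.png

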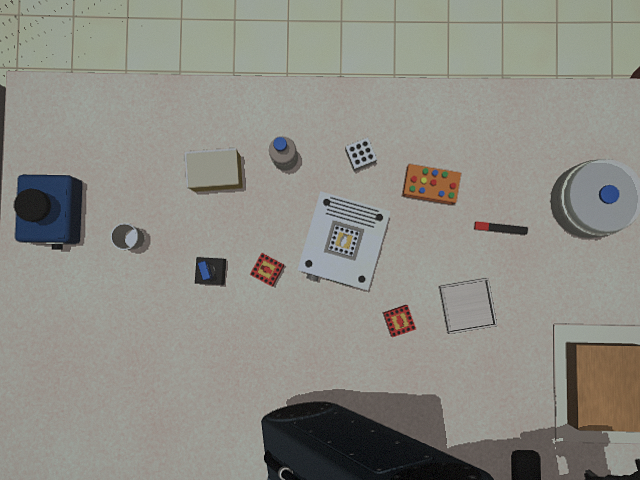

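View pics/side.png

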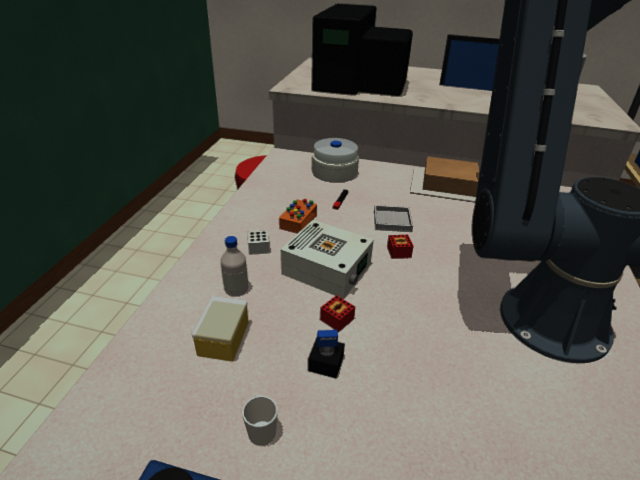

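Top view: stand with lifter at about (210,270), bath with block at (344,241), tray at (467,305). Red decoys sit at (268,269) and (399,320). The side view shows the stand at (326,355), the bath at (327,250) and the tray at (393,218).

Run:
```python
from h import *
import pickle
t=pickle.load(open("top.pkl","rb"));s=pickle.load(open("side.pkl","rb"))
def crop(c,u,v,w,h,W,H): return cv2.resize(c["image"][v:v+h,u:u+w,::-1],(W,H),interpolation=cv2.INTER_CUBIC)
a=np.hstack([crop(t,190,250,40,40,400,300*4//3)[:300*4//3],crop(t,324,221,40,40,400,400)])
b=np.hstack([crop(s,300,322,50,25,400,200),crop(s,305,227,50,25,400,200)])
cv2.imwrite("pics/comp.png",np.vstack([a,b]))
for nm,u,v in [("grip",207,270),("stand",220,280),("block",344,240),("bathtop",320,280),("tray floor",467,305),("red1",268,269),("red2",399,320),("spray",281,145),("rack",432,185)]: print(nm,pt(t,u,v).round(4))
for nm,u,v in [("grip",327,336),("block",327,245),("tray",393,219)]: print("side",nm,pt(s,u,v).round(4))
for n,P in (("top",cloud(t)),("side",cloud(s))):
    xy=P[...,:2];z=P[...,2]
    g=pt(t,208,270)[:2]
    m=(np.abs(xy-g).max(-1)<.07)&(z>.025)
    def rep(k,m):
        q=P[m]
        if len(q)<8: print(n,k,len(q));return
        r=cv2.minAreaRect((q[:,:2]*1000).astype(np.float32));print(n,k,len(q),np.round(r[0],1),np.round(r[1],1),round(r[2],1),"z",np.percentile(q[:,2],[5,50,95]).round(4))
    im=pickle.load(open(n+".pkl","rb"))["image"].astype(int)
    rep("stand",m&(z<.05)); rep("griptop",m&(z>.085)&(im[...,2]>im[...,0]+30))
    b=pt(t,344,240)[:2]
    m=(np.abs(xy-b).max(-1)<.14)
    rep("bath",m&(z>.07)&(z<.09))
    c=pt(t,467,305)[:2]
    m=(np.abs(xy-c).max(-1)<.08)
    rep("tray",m&(z>.015)&(z<.03));rep("floor",m&(z<.01))
```

```text
grip [0.4865 0.2512 0.0894]
stand [0.4655 0.2318 0.0402]
block [ 0.5591 -0.0443  0.0425]
bathtop [ 0.4689  0.0089 -0.0021]
tray floor [ 0.4173 -0.3274  0.0046]
red1 [0.4923 0.1287 0.006 ]
red2 [ 0.3807 -0.1728  0.0058]
spray [0.7481 0.0921 0.1483]
rack [ 0.685  -0.2396  0.0488]
side grip [0.4848 0.267  0.0917]
side block [ 0.5587 -0.0494  0.0721]
side tray [ 0.4138 -0.3305  0.0055]
top stand 548 [485.8 258.6] [61.9 59.7] 87.5 z [0.0332 0.0389 0.0437]
top griptop 141 [486.3 258.1] [38.8 17.5] 18.7 z [0.0862 0.0905 0.0953]
top bath 5887 [556.  -42.3] [160.  180.7] 74.7 z [0.0742 0.0787 0.083 ]
top tray 463 [ 416.9 -326.3] [109.5 112.6] 10.5 z [0.0157 0.0205 0.0251]
top floor 4359 [ 417.3 -327.4] [160.  159.9] 90.0 z [-0.005   0.001   0.0071]
side stand 684 [486.4 259.2] [61.6 60.6] 87.6 z [0.0277 0.0398 0.0444]
side griptop 148 [485.3 259.9] [37.  20.5] 14.4 z [0.0897 0.0916 0.0935]
side bath 2954 [556.4 -41.8] [166.5 183.2] 74.4 z [0.0747 0.0798 0.082 ]
side tray 263 [ 416.6 -326. ] [110.7 118.1] 10.5 z [0.0156 0.0203 0.024 ]
side floor 1090 [ 417.3 -327. ] [162.  157.2] 1.1 z [-0.0014  0.0027  0.008 ]
```

View pics/comp.png

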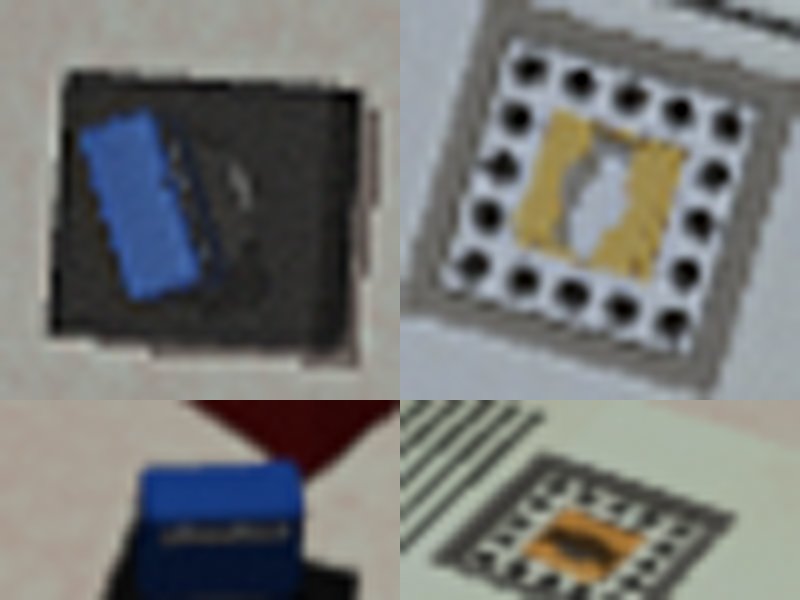

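Composite: the grip runs from (120,115) to (165,290) in the left panel. The bush's slot in the right panel runs roughly along the block's x, from (615,130) to (585,260). All the heights match the text: grip top at 0.091, bath at 0.080, tray rim at 0.021. I'll move over the bath to look closer with the wrist camera.

```bash
python3 -m creep '{"series":[0,0,7,26,30,9,1, 0,0,14,53,61,18,1, 0,0,21,79,92,27,1, 0,0,28,106,123,36,1, 0,0,35,132,154,45,1, 0,0,42,159,184,54,1, 0,0,49,185,215,62,1, 0,0,56,212,246,70,1]}'
python3 -m creep '{"series":[0,0,7,26,30,0,1, 0,0,14,53,61,0,1, 0,0,21,79,92,0,1, 0,0,28,106,123,0,1, 0,0,35,132,154,0,1, 0,0,42,159,184,0,1, 0,0,49,185,215,0,1, 0,0,56,212,246,0,1]}'
python3 -m creep '{"series":[0,0,0,0,0,0,1,0,0,0,0,0,0,1]}'
python3 - <<'E'
from h import *
import pickle
c=cam("wrist");save(c,"w1.png");pickle.dump(c,open("w1.pkl","wb"));s=env.observe();print(s["tcp_pos"],s["qpos"]);print(c["T_tool_cam"].round(3))
E
```

```text
t: 0.77
tcp_pos: [0.3459, -0.2859, 0.3016]
tool_rot: [-2.568, -1.81, -0.0]
wrist_force: [0.5, -0.3, 0.2]
gripper_width: 1.003
finger_force: 0.0
t: 1.43
tcp_pos: [0.558, -0.0398, 0.301]
tool_rot: [-1.417, -2.804, 0.0]
wrist_force: [0.1, -1.1, 0.6]
gripper_width: 1.0
finger_force: 0.0
t: 1.6
tcp_pos: [0.5576, -0.0403, 0.3004]
tool_rot: [-1.421, -2.8, 0.001]
wrist_force: [-0.2, -1.1, 1.4]
gripper_width: 1.002
finger_force: 0.0
[ 0.55695388 -0.04142557  0.30061419] [-1.57488247e-01  3.05506381e-01  1.53996719e+00 -2.40529017e-04
  1.29747315e+00 -7.86311656e-01]
[[-0.001  0.959  0.284  0.072]
 [ 1.     0.001  0.    -0.   ]
 [-0.     0.284 -0.959 -0.143]
 [ 0.     0.     0.     1.   ]]
```

View pics/w1.png

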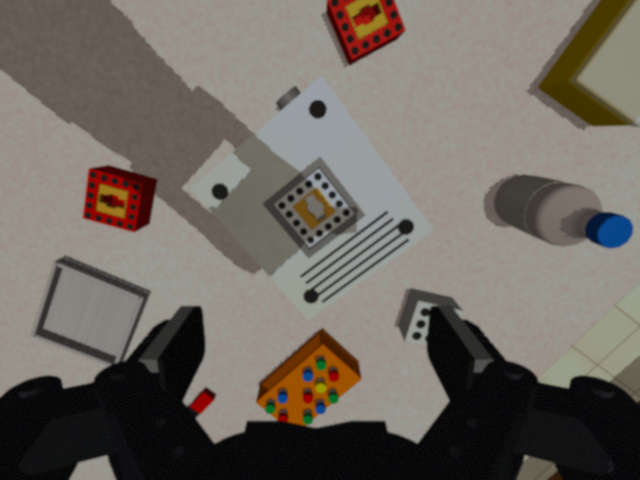

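The wrist view shows the bath with the block centred near (316,207) and the slot visible. I'll rectify that patch, and measure the grip by colour in the same script.

```bash
cat >> h.py <<'E'
def proj(c,P):
    q=(P-c["pose"][:3,3])@c["pose"][:3,:3];s=np.stack([q[...,0]/-q[...,2],-q[...,1]/-q[...,2]],-1)
    s=s*(1+c["k1"]*(s**2).sum(-1,keepdims=True));K=c["intrinsics"]
    return (s*[K[0,0],K[1,1]]+[K[0,2],K[1,2]]).astype(np.float32)
def ortho(c,x,y,z,yaw,half,n):
    """n x n patch; local x up, local y left (centre x,y)"""
    r=(half-(np.arange(n)+.5)*2*half/n);X,Y=np.meshgrid(r,r,indexing="ij")
    a=np.radians(yaw);W=np.stack([x+X*np.cos(a)-Y*np.sin(a),y+X*np.sin(a)+Y*np.cos(a),np.full_like(X,z)],-1)
    m=proj(c,W);return cv2.remap(c["image"][...,::-1],m[...,0],m[...,1],cv2.INTER_CUBIC)
E
python3 - <<'E'
from h import *
import pickle
t=pickle.load(open("top.pkl","rb"));s=pickle.load(open("side.pkl","rb"));w=pickle.load(open("w1.pkl","rb"))
P=cloud(w);z=P[...,2];m=(np.abs(P[...,:2]-[.556,-.042]).max(-1)<.14)&(z>.07)&(z<.09)
print("bath wrist",cv2.minAreaRect((P[m][:,:2]*1000).astype(np.float32)),np.median(z[m]))
for n,c in(("top",t),("side",s)):
    im=c["image"].astype(int);Pc=cloud(c)
    m=((im[...,2]>im[...,0]+60)&(im[...,2]>100)&(np.abs(Pc[...,:2]-[.486,.259]).max(-1)<.05)).astype(np.uint8)
    k=cv2.findContours(m,0,cv2.CHAIN_APPROX_NONE)[0];k=max(k,key=cv2.contourArea)[:,0]
    q=np.array([pt(c,u,v,.092)[:2]*1000 for u,v in k],np.float32);print(n,cv2.minAreaRect(q),cv2.contourArea(k))
o=np.hstack([ortho(w,.556,-.042,.078,-15.3,.035,400),ortho(t,.556,-.042,.078,-15.3,.035,400)])
cv2.imwrite("pics/ortho.png",o)
E
```

```text
bath wrist ((556.6497802734375, -42.9263916015625), (160.308837890625, 180.209716796875), 74.60747528076172) 0.07986939929632286
top ((485.7552490234375, 257.91448974609375), (37.655887603759766, 16.02306365966797), 18.695751190185547) 109.5
side ((485.6504211425781, 259.46661376953125), (36.75007629394531, 15.483283996582031), 15.753508567810059) 95.0
```

View pics/ortho.png

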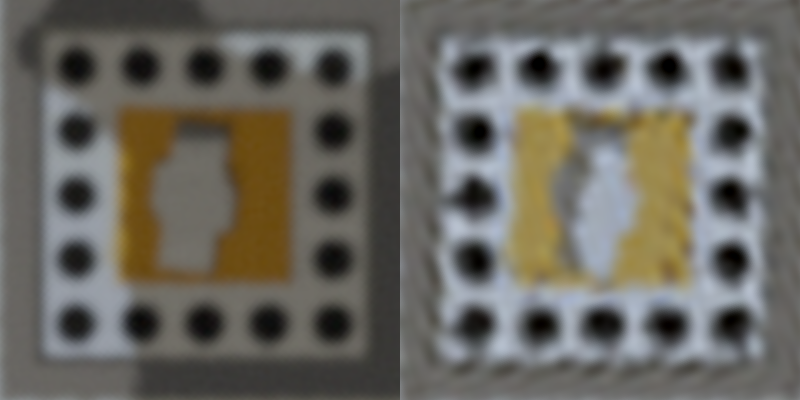

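The left panel shows the slot centred at about (194,196), leaning about 6.5° clockwise of the block's x. That gives a bush centre of (0.5567,-0.0414) and a slot yaw of about -22°. Now I'll go over the stand.

```bash
python3 -m creep '{"series":[0,0,7,-8,37,-6,1, 0,0,14,-16,74,-12,1, 0,0,21,-24,111,-18,1, 0,0,28,-32,148,-24,1, 0,0,35,-40,185,-30,1, 0,0,42,-48,222,-36,1, 0,0,49,-57,259,-43,1, 0,0,56,-66,296,-50,1]}'
python3 -m creep '{"series":[0,0,7,-3,2,-10,1, 0,0,14,-5,4,-20,1, 0,0,15,-5,4,-30,1, 0,0,15,-5,4,-30,1,0,0,15,-5,4,-30,1]}'
python3 - <<'E'
from h import *
import pickle
w=cam("wrist");pickle.dump(w,open("w2.pkl","wb"));s=env.observe();print(s["tcp_pos"],s["tool_rot"],s["qpos"],s["wrist_force"],s["wrist_torque"])
im=w["image"].astype(int);P=cloud(w)
m=(im[...,2]>im[...,0]+60)&(np.abs(P[...,:2]-[.486,.259]).max(-1)<.05)&(P[...,2]>.086)
m=m.astype(np.uint8)
k=max(cv2.findContours(m,0,cv2.CHAIN_APPROX_NONE)[0],key=cv2.contourArea)[:,0]
q=np.array([pt(w,u,v,.092)[:2]*1000 for u,v in k],np.float32);print(cv2.minAreaRect(q),np.median(P[...,2][m>0]))
z=P[...,2];mm=(np.abs(P[...,:2]-[.486,.259]).max(-1)<.045)&(z>.033)&(z<.047);print(cv2.minAreaRect((P[mm][:,:2]*1000).astype(np.float32)))
cv2.imwrite("pics/o2.png",np.hstack([ortho(w,.486,.2585,.092,17,.035,400),ortho(w,.486,.2585,.044,17,.035,400)]))
E
```

```text
t: 2.32
tcp_pos: [0.4905, 0.2544, 0.2513]
tool_rot: [-0.06, 3.141, -0.0]
wrist_force: [1.2, -0.2, 0.2]
gripper_width: 1.001
finger_force: 0.0
t: 2.73
tcp_pos: [0.4863, 0.2571, 0.2212]
tool_rot: [0.456, -3.108, 0.0]
wrist_force: [0.3, 0.5, 0.1]
gripper_width: 0.999
finger_force: 0.0
[0.48662728 0.25731905 0.22166301] [-4.57149439e-01  3.10785377e+00 -5.08452281e-05] [ 4.01883695e-01  3.61671930e-01  1.66134564e+00 -1.18288544e-04
  1.11829630e+00 -1.46095607e+00] [ 0.34615555  0.24281483 -0.27106585] [ 0.0472793  -0.01168001 -0.03452526]
((485.767822265625, 258.27008056640625), (38.58779525756836, 16.735767364501953), 18.087446212768555) 0.09183707247529244
((486.8271484375, 258.3749694824219), (60.131282806396484, 60.54582977294922), 87.40377807617188)
```

View pics/o2.png

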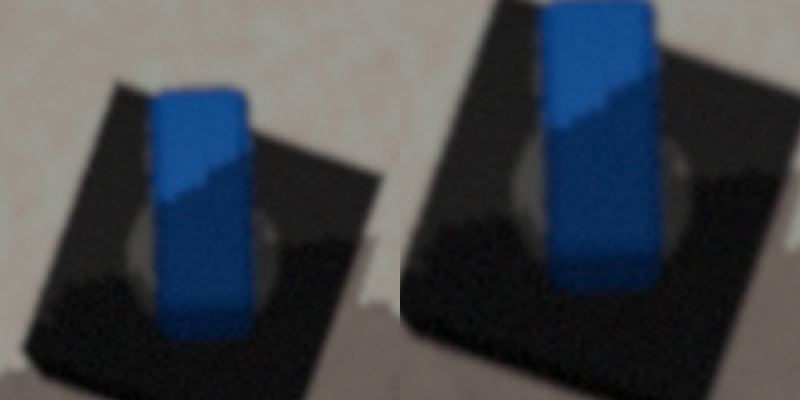

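The rectified grip is centred at (200,200) in the left panel, which puts it at (0.4858,0.2584) with yaw 18.1° and its top at 0.092. That agrees with the top and side views. Now I'll descend and grasp.

```bash
python3 -m creep '{"series":[0,0,1.3,0,0.4,-35,1, 0,0,1.3,0,0.4,-70,1, 0,0,1.3,0,0.4,-105,1, 0,0,1.3,0,0.4,-135,1, 0,0,1.3,0,0.4,-152,1, 0,0,1.3,0,0.4,-161,1, 0,0,1.3,0,0.4,-161,1, 0,0,1.3,0,0.4,-161,1]}'
python3 -m creep '{"series":[0,0,0,0,0,0,0.15,0,0,0,0,0,0,0.1,0,0,0,0,0,0,0.05,0,0,0,0,0,0,0,0,0,0,0,0,0,0,0,0,0,0,0,0,0,0,0,0,0,0,0,0,0,0,0,0,0,0]}' 80
python3 -c "
from h import *
s=env.observe();print(s)"
```

```text
t: 3.45
tcp_pos: [0.487, 0.2586, 0.0612]
tool_rot: [-0.498, 3.101, 0.0]
wrist_force: [-0.3, -0.6, 0.5]
gripper_width: 0.998
finger_force: 0.0
{'t': 3.45, 'qpos': array([ 4.03743397e-01,  5.84734509e-01,  1.77346153e+00, -4.51424361e-05,
        7.82202834e-01, -1.48526372e+00]), 'joint_vel': array([ 0.00321114, -0.02164393, -0.00931623,  0.0004955 ,  0.00103061,
       -0.0052718 ]), 'joint_torque': array([-9.71175358e-02, -5.37228084e+01, -2.04967779e+01, -2.48516859e-03,
       -7.57228956e-02,  2.36818031e-02]), 'tcp_pos': array([0.48697032, 0.25859642, 0.06122758]), 'tool_rot': array([-4.97603001e-01,  3.10075329e+00,  4.05508798e-04]), 'wrist_force': array([-0.33583395, -0.58687739,  0.52794607]), 'wrist_torque': array([ 0.02207832, -0.00129702,  0.03081232]), 'finger_force': 0.0, 'gripper_width': 0.9976179385786211}invalid input at $.series: expected a multiple of 7 numbers
```

```bash
python3 -m creep '{"series":[0,0,0,0,0,0,0.2, 0,0,0,0,0,0,0.1, 0,0,0,0,0,0,0, 0,0,0,0,0,0,0, 0,0,0,0,0,0,0, 0,0,0,0,0,0,0, 0,0,0,0,0,0,0, 0,0,0,0,0,0,0]}' 80
python3 -m creep '{"series":[0,0,0,0,0,0,0, 0,0,0,0,0,0,0]}'
```

```text
t: 4.12
tcp_pos: [0.4864, 0.2588, 0.0607]
tool_rot: [-0.5, 3.101, 0.0]
wrist_force: [-0.6, 0.5, 6.0]
gripper_width: 0.198
finger_force: 78.1
t: 4.28
tcp_pos: [0.4864, 0.2588, 0.0607]
tool_rot: [-0.5, 3.101, 0.0]
wrist_force: [-1.2, -1.0, 5.9]
gripper_width: 0.199
finger_force: 78.1
```

Grasped: opening 0.199, about 17 mm, at 78 N. Now I'll lift straight up.

```bash
python3 -m creep '{"series":[0,0,0,0,0,5,0, 0,0,0,0,0,12,0, 0,0,0,0,0,24,0, 0,0,0,0,0,40,0, 0,0,0,0,0,70,0, 0,0,0,0,0,105,0, 0,0,0,0,0,120,0, 0,0,0,0,0,120,0]}'
python3 - <<'E'
from h import *
import pickle
s=env.observe();print(s["tcp_pos"],s["tool_rot"],s["wrist_force"],s["wrist_torque"])
w=cam("side");pickle.dump(w,open("s3.pkl","wb"))
P=cloud(w);im=w["image"].astype(int);m=(np.abs(P[...,:2]-[.486,.259]).max(-1)<.06)&(P[...,2]>.05)
v,u=np.where(m);print(u.min(),u.max(),v.min(),v.max())
uc,vc=proj(w,np.array([.486,.2585,.16])).astype(int)
save(w,"s3.png",(uc-40,vc-30,uc+40,vc+30),10)
print(uc,vc, "expected collar px",proj(w,np.array([[.486,.2585,.16],[.486,.2585,.1487],[.486,.2585,.1317]])))
E
```

```text
t: 4.95
tcp_pos: [0.4878, 0.2594, 0.185]
tool_rot: [-0.499, 3.095, 0.003]
wrist_force: [0.3, -0.8, -1.6]
gripper_width: 0.193
finger_force: 78.1
[0.48781485 0.25939674 0.18501424] [-4.99272705e-01  3.09462120e+00  2.68706293e-03] [ 0.2752367  -0.83138367 -1.55022421] [-0.02518472 -0.01131813 -0.0516145 ]
302 390 90 317
328 306 expected collar px [[328.88666 306.93356]
 [328.63113 311.37518]
 [328.25436 317.91876]]
```

View pics/s3.png

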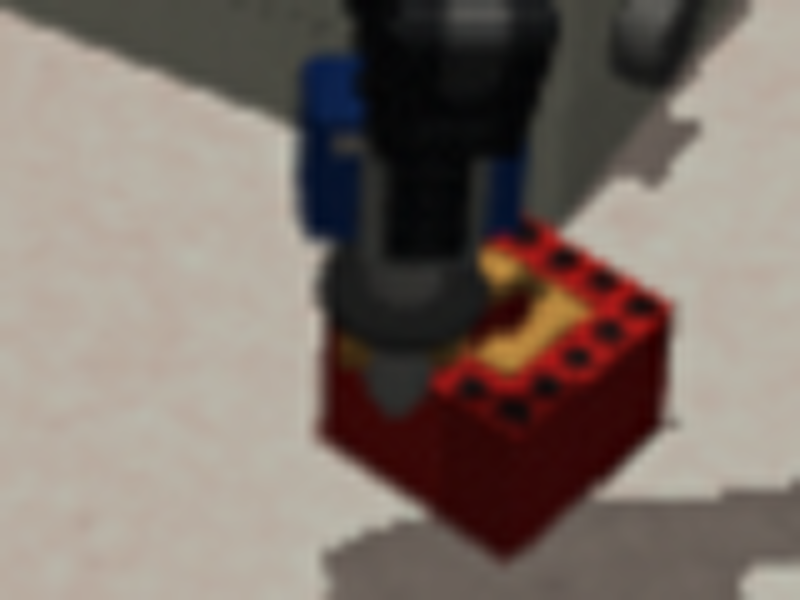

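The picture shows the lifter hanging upright, with its tip at (327.5,317), which fits a collar height of 0.160. Now I'll carry it over the bush and turn it 40° clockwise to line up with the slot.

```bash
python3 -m creep '{"series":[0,0,-5,9,-37,0,0, 0,0,-10,18,-75,0,0, 0,0,-15,27,-112,0,0, 0,0,-20,36,-150,0,0, 0,0,-25,45,-187,0,0, 0,0,-30,54,-225,0,0, 0,0,-35,63,-265,0,0, 0,0,-40,71,-299.5,0,0]}'
python3 -m creep '{"series":[0,0,0,0,0,0,0, 0,0,0,0,0,0,0, 0,0,0,0,0,-20,0, 0,0,0,0,0,-28,0, 0,0,0,0,0,-28,0, 0,0,0,0,0,-28,0]}'
python3 - <<'E'
from h import *
import pickle
s=env.observe();print(s["tcp_pos"],s["tool_rot"],s["wrist_force"],s["wrist_torque"])
ps=[]
for n in("top","side"):
    w=cam(n);pickle.dump(w,open("b"+n+".pkl","wb"));ps.append(w)
u,v=proj(ps[1],np.array([.5567,-.0414,.12])).astype(int);uu,vv=proj(ps[0],np.array([.5567,-.0414,.12])).astype(int)
f=lambda c,u,v:cv2.resize(c["image"][v-25:v+25,u-20:u+20,::-1],(400,500),interpolation=cv2.INTER_CUBIC)
cv2.imwrite("pics/b1.png",np.hstack([f(ps[1],u,v),f(ps[0],uu,vv)]));print(u,v,uu,vv)
print(proj(ps[1],np.array([[.5567,-.0414,.104],[.5567,-.0414,.132]])))
E
```

```text
t: 5.67
tcp_pos: [0.5566, -0.0432, 0.1791]
tool_rot: [-0.598, -3.082, 0.0]
wrist_force: [-0.5, 0.2, -1.6]
gripper_width: 0.198
finger_force: 78.4
t: 6.17
tcp_pos: [0.5567, -0.0399, 0.1518]
tool_rot: [-0.588, -3.084, -0.0]
wrist_force: [-0.3, 0.2, -1.1]
gripper_width: 0.197
finger_force: 78.5
[ 0.55666683 -0.03992438  0.15176613] [-5.88048710e-01 -3.08417485e+00 -1.14810162e-05] [-0.31395508  0.1731443  -1.12006931] [-0.00521917 -0.01286232 -0.02749811]
327 231 343 238
[[327.5481  236.50383]
 [328.0024  227.07353]]
```

View pics/b1.png

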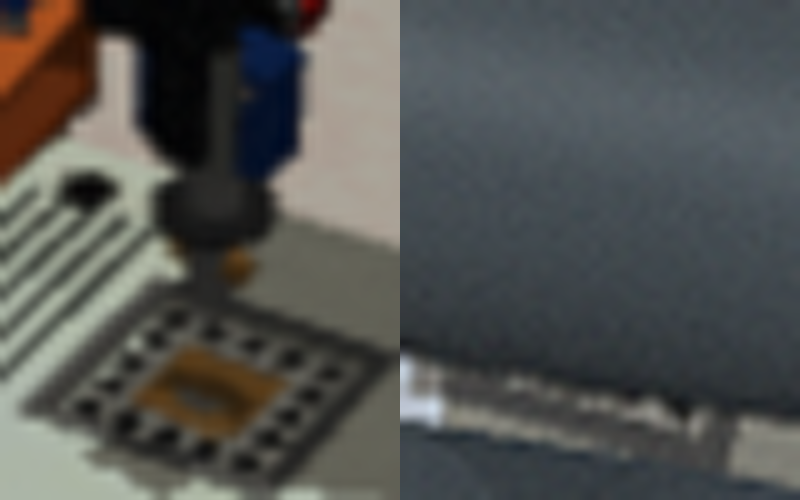

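In the left panel the spindle tip is at (210,295), full-frame (328,235.5), within 1 px of the prediction over the bush. Lowering now, in small steps near contact.

```bash
python3 -m creep '{"series":[0,0,0,0,0,-10,0, 0,0,0,0,0,-20,0, 0,0,0,0,0,-25,0, 0,0,0,0,0,-28,0, 0,0,0,0,0,-31,0, 0,0,0,0,0,-34,0, 0,0,0,0,0,-34,0]}'
python3 -m creep '{"series":[0,0,0,0,0,-2,0, 0,0,0,0,0,-4,0, 0,0,0,0,0,-6,0, 0,0,0,0,0,-6,0]}'
python3 -c "
from h import *
s=env.observe();print(s['wrist_torque'])"
```

```text
t: 6.85
tcp_pos: [0.557, -0.0408, 0.1177]
tool_rot: [-0.591, -3.085, 0.0]
wrist_force: [-0.3, -0.3, -0.5]
gripper_width: 0.196
finger_force: 78.5
t: 7.18
tcp_pos: [0.557, -0.0408, 0.1119]
tool_rot: [-0.591, -3.085, 0.0]
wrist_force: [0.1, -0.0, -0.7]
gripper_width: 0.201
finger_force: 78.5
[0.0022802  0.0332369  0.03399393]
```

```bash
python3 -m creep '{"series":[0,0,0,0,0,-1.5,0, 0,0,0,0,0,-3,0, 0,0,0,0,0,-4.5,0, 0,0,0,0,0,-4.5,0]}'
python3 -m creep '{"series":[0,0,0,0,0,-1.5,0, 0,0,0,0,0,-3,0, 0,0,0,0,0,-4,0, 0,0,0,0,0,-4,0]}'
python3 -c "
from h import *
s=env.observe();print(s['wrist_torque'])"
```

```text
t: 7.52
tcp_pos: [0.557, -0.0408, 0.1074]
tool_rot: [-0.591, -3.085, 0.0]
wrist_force: [-0.1, -0.2, -1.6]
gripper_width: 0.199
finger_force: 78.5
t: 7.85
tcp_pos: [0.5571, -0.0408, 0.1035]
tool_rot: [-0.591, -3.085, 0.0]
wrist_force: [-0.2, 0.3, -1.6]
gripper_width: 0.195
finger_force: 78.5
[ 0.00777334 -0.03332115 -0.00022012]
```

The pin has gone into the slot freely. Next I'll seat the collar.

```bash
python3 -m creep '{"series":[0,0,0,0,0,-1,0, 0,0,0,0,0,-2,0, 0,0,0,0,0,-3,0, 0,0,0,0,0,-3.5,0, 0,0,0,0,0,-3.5,0]}'
python3 -m creep '{"series":[0,0,0,0,0,-0.4,0, 0,0,0,0,0,-0.8,0, 0,0,0,0,0,-0.8,0]}'
python3 -c "
from h import *
s=env.observe();print(s['wrist_torque'],s['wrist_force'])"
```

```text
t: 8.27
tcp_pos: [0.5571, -0.0408, 0.1001]
tool_rot: [-0.591, -3.085, 0.0]
wrist_force: [-0.2, 0.3, -1.8]
gripper_width: 0.196
finger_force: 78.5
t: 8.52
tcp_pos: [0.5572, -0.0408, 0.0994]
tool_rot: [-0.591, -3.085, -0.0]
wrist_force: [-0.2, -0.1, -1.0]
gripper_width: 0.195
finger_force: 78.5
[-0.00219038 -0.02771518 -0.00377817] [-0.2342836  -0.13400491 -0.9644611 ]
```

```bash
python3 -m creep '{"series":[0,0,0,0,0,-0.4,0, 0,0,0,0,0,-0.8,0, 0,0,0,0,0,-0.8,0]}'
python3 -m creep '{"series":[0,0,0,0,0,-0.4,0, 0,0,0,0,0,-0.4,0]}'
python3 -c "
from h import *
s=env.observe();print(s['wrist_torque'],s['wrist_force'])"
```

```text
t: 8.77
tcp_pos: [0.5572, -0.0409, 0.0988]
tool_rot: [0.591, 3.085, 0.0]
wrist_force: [-0.2, -0.3, 0.1]
gripper_width: 0.199
finger_force: 78.9
t: 8.93
tcp_pos: [0.5573, -0.0409, 0.0987]
tool_rot: [0.591, 3.085, 0.0]
wrist_force: [-1.2, -0.5, 4.8]
gripper_width: 0.196
finger_force: 79.7
[0.06037304 0.35983604 0.0568878 ] [-1.20551927 -0.48240171  4.76198581]
```

The collar is down with about 5 N of contact. Now I'll turn it clockwise.

```bash
python3 -m creep '{"series":[0,0,-3,0,0,0,0, 0,0,-6,0,0,0,0, 0,0,-9,0,0,0,0, 0,0,-12,0,0,0,0, 0,0,-12,0,0,0,0]}'
python3 -c "
from h import *
s=env.observe();print(s['wrist_torque'],s['wrist_force'],s['qpos'][5])"
python3 -m creep '{"series":[0,0,-4,0,0,0,0, 0,0,-8,0,0,0,0, 0,0,-12,0,0,0,0, 0,0,-16,0,0,0,0, 0,0,-20,0,0,0,0, 0,0,-24,0,0,0,0, 0,0,-28,0,0,0,0, 0,0,-28,0,0,0,0]}'
python3 -c "
from h import *
s=env.observe();print(s['wrist_torque'],s['wrist_force'],s['qpos'][5])"
```

```text
t: 9.35
tcp_pos: [0.5576, -0.0408, 0.0987]
tool_rot: [0.913, 3.005, 0.0]
wrist_force: [-0.7, 0.3, 4.3]
gripper_width: 0.199
finger_force: 79.2
[ 0.05312891  0.00238812 -0.05302213] [-0.73187103  0.29986462  4.32683508] -1.1372261578443434
t: 10.02
tcp_pos: [0.5576, -0.0409, 0.0987]
tool_rot: [1.612, 2.695, 0.001]
wrist_force: [-0.9, -0.2, 5.6]
gripper_width: 0.202
finger_force: 79.3
[0.02049754 0.02323958 0.01121907] [-0.85462061 -0.21332374  5.59398145] -0.6494244243557212
```

```bash
q(){ python3 -c "
from h import *
s=env.observe();print(s['wrist_torque'].round(3),s['wrist_force'].round(1),s['qpos'][5].round(4))"; }
python3 -m creep '{"series":[0,0,-4,0,0,0,0, 0,0,-8,0,0,0,0, 0,0,-12,0,0,0,0, 0,0,-16,0,0,0,0, 0,0,-16,0,0,0,0]}' | head -1;q
python3 -m creep '{"series":[0,0,0,0,0,0,0]}' | head -1;q
python3 -m creep '{"series":[0,0,-2,0,0,0,0,0,0,-4,0,0,0,0,0,0,-4,0,0,0,0]}'| head -1;q
python3 -m creep '{"series":[0,0,0,0,0,0,0]}' | head -1;q
```

```text
t: 10.43
[ 0.059  0.061 -0.001] [-0.4  0.6  5. ] -0.3712
t: 10.52
[ 0.098 -0.025 -0.056] [ 0.2 -0.4  6.1] -0.3751
t: 10.77
[ 0.076  0.056 -0.061] [ 0.  -0.2  4.7] -0.3037
t: 10.85
[ 0.087  0.027 -0.068] [-0.2 -0.   6.3] -0.3055
```

```bash
q(){ python3 -c "
from h import *
s=env.observe();print(s['wrist_torque'].round(3),s['wrist_force'].round(1),s['qpos'][5].round(4))"; }
python3 -m creep '{"series":[0,0,-2,0,0,0,0,0,0,-3,0,0,0,0,0,0,-3,0,0,0,0]}'| head -1;q
python3 -m creep '{"series":[0,0,0,0,0,0,0]}' | head -1;q
python3 -m creep '{"series":[0,0,-2,0,0,0,0,0,0,-2,0,0,0,0]}'| head -1;q
python3 -m creep '{"series":[0,0,0,0,0,0,0]}' | head -1;q
```

```text
t: 11.1
[ 0.069  0.009 -0.01 ] [0.9 0.6 5.4] -0.2523
t: 11.18
[ 0.037  0.004 -0.005] [0.1 0.6 6.1] -0.2533
t: 11.35
[ 0.052  0.022 -0.038] [0.2 0.8 5.3] -0.2166
t: 11.43
[ 0.123  0.05  -0.001] [-0.  -0.4  5.7] -0.2183
```

```bash
q(){ python3 -c "
from h import *
s=env.observe();print(s['wrist_torque'].round(3),s['wrist_force'].round(1),s['qpos'][5].round(4))"; }
python3 -m creep '{"series":[0,0,-2,0,0,0,0,0,0,-2,0,0,0,0]}'| head -1;q
python3 -m creep '{"series":[0,0,0,0,0,0,0]}' | head -1;q
python3 -m creep '{"series":[0,0,0,0,0,0,0]}' | head -1;q
python3 -m creep '{"series":[0,0,-2,0,0,0,0,0,0,-2,0,0,0,0]}'| head -1;q
python3 -m creep '{"series":[0,0,0,0,0,0,0]}' | head -1;q
python3 -m creep '{"series":[0,0,0,0,0,0,0]}' | head -1;q
```

```text
t: 11.6
[ 0.053  0.058 -0.018] [-0.3 -0.4  6.2] -0.1817
t: 11.68
[ 0.032  0.059 -0.018] [0.2 0.2 5.3] -0.1834
t: 11.77
[ 0.056  0.009 -0.084] [-0.4  0.3  5.4] -0.1835
t: 11.93
[ 0.067  0.053 -0.044] [0.3 1.9 5.5] -0.1468
t: 12.02
[ 0.023  0.018 -0.059] [-0.3  0.2  5.1] -0.1485
t: 12.1
[ 0.06   0.054 -0.012] [-0.9 -0.3  5.8] -0.1486
```

```bash
q(){ python3 -c "
from h import *
s=env.observe();print(s['wrist_torque'].round(3),s['wrist_force'].round(1),s['qpos'][5].round(4))"; }
python3 -m creep '{"series":[0,0,-2,0,0,0,0,0,0,-2,0,0,0,0]}'| head -1;q
python3 -m creep '{"series":[0,0,0,0,0,0,0]}' | head -1;q
python3 -m creep '{"series":[0,0,0,0,0,0,0]}' | head -1;q
python3 -m creep '{"series":[0,0,-2,0,0,0,0,0,0,-2,0,0,0,0]}'| head -1;q
python3 -m creep '{"series":[0,0,0,0,0,0,0]}' | head -1;q
python3 -m creep '{"series":[0,0,0,0,0,0,0]}' | head -1;q
```

```text
t: 12.27
[-0.002 -0.137  0.098] [0.1 0.3 5.4] -0.1118
t: 12.35
[-0.009 -0.131 -0.005] [ 0.2 -0.2  5.2] -0.1135
t: 12.43
[ 0.019 -0.139  0.083] [ 0.  -0.   5.1] -0.1137
t: 12.6
[-0.076 -0.194  0.083] [0.1 0.  5.3] -0.077
t: 12.68
[-0.043 -0.159  0.112] [ 0.8 -0.   4.8] -0.0787
t: 12.77
[-0.057 -0.164  0.145] [ 0.9 -0.8  5.5] -0.0789
```

```bash
q(){ python3 -c "
from h import *
s=env.observe();print(s['wrist_torque'].round(3),s['wrist_force'].round(1),s['qpos'][5].round(4))"; }
for i in 1 2 3 4 5; do python3 -m creep '{"series":[0,0,0,0,0,0,0]}' >/dev/null;q; done
```

```text
[-0.005 -0.128  0.118] [ 0.1 -0.5  4.8] -0.0789
[-0.114 -0.131  0.059] [ 0.8 -0.3  5.4] -0.0789
[-0.015 -0.174  0.132] [1.3 0.3 4.3] -0.0788
[-0.043 -0.161  0.075] [0.2 0.1 5.2] -0.0788
[-0.089 -0.154  0.101] [ 1.5 -1.2  5.5] -0.0788
```

Mean torque is about 0.10 N·m, roughly 0.13 above the running value, so the thread is snug. Now I'll draw the block straight up, slowly at first.

```bash
python3 -m creep '{"series":[0,0,0,0,0,0.5,0, 0,0,0,0,0,1,0, 0,0,0,0,0,2,0, 0,0,0,0,0,3,0, 0,0,0,0,0,3,0]}'
python3 -m creep '{"series":[0,0,0,0,0,1,0, 0,0,0,0,0,2,0, 0,0,0,0,0,3,0, 0,0,0,0,0,4,0, 0,0,0,0,0,5,0]}'
python3 -c "
from h import *
s=env.observe();print(s['wrist_torque'])"
```

```text
t: 13.6
tcp_pos: [0.557, -0.0408, 0.1008]
tool_rot: [-2.309, -2.129, 0.001]
wrist_force: [2.9, -1.2, -8.0]
gripper_width: 0.199
finger_force: 78.6
t: 14.02
tcp_pos: [0.5569, -0.0408, 0.1062]
tool_rot: [-2.31, -2.129, 0.001]
wrist_force: [2.2, -0.8, -11.3]
gripper_width: 0.199
finger_force: 78.4
[-0.12040252 -0.64327807  0.0564065 ]
```

```bash
python3 -m creep '{"series":[0,0,0,0,0,2,0, 0,0,0,0,0,4,0, 0,0,0,0,0,6,0, 0,0,0,0,0,8,0, 0,0,0,0,0,10,0, 0,0,0,0,0,12,0, 0,0,0,0,0,14,0, 0,0,0,0,0,16,0]}'
python3 -m creep '{"series":[0,0,0,0,0,2,0, 0,0,0,0,0,4,0, 0,0,0,0,0,6,0, 0,0,0,0,0,8,0, 0,0,0,0,0,10,0, 0,0,0,0,0,12,0, 0,0,0,0,0,14,0, 0,0,0,0,0,16,0]}'
python3 -m creep '{"series":[0,0,0,0,0,3,0, 0,0,0,0,0,6,0, 0,0,0,0,0,10,0, 0,0,0,0,0,15,0, 0,0,0,0,0,20,0, 0,0,0,0,0,25,0, 0,0,0,0,0,30,0, 0,0,0,0,0,30,0]}'
python3 -m creep '{"series":[0,0,0,0,0,0,0]}'
python3 - <<'E'
from h import *
s=env.observe();print(s["tcp_pos"],s["tool_rot"],s["wrist_force"],s["wrist_torque"],s["qpos"])
w=cam("side");u,v=proj(w,np.array([.5567,-.0414,.13])).astype(int)
save(w,"l1.png",(u-40,v-30,u+40,v+30),8)
E
```

```text
t: 14.68
tcp_pos: [0.557, -0.0408, 0.1224]
tool_rot: [-2.31, -2.129, 0.0]
wrist_force: [0.6, -0.0, -10.4]
gripper_width: 0.2
finger_force: 78.6
t: 15.35
tcp_pos: [0.5572, -0.0408, 0.1385]
tool_rot: [2.31, 2.129, 0.0]
wrist_force: [0.1, -0.2, -5.4]
gripper_width: 0.198
finger_force: 79.2
t: 16.02
tcp_pos: [0.5577, -0.0409, 0.1695]
tool_rot: [2.309, 2.128, 0.002]
wrist_force: [0.6, -0.2, -5.5]
gripper_width: 0.197
finger_force: 79.4
t: 16.1
tcp_pos: [0.5573, -0.0408, 0.1686]
tool_rot: [2.31, 2.129, 0.001]
wrist_force: [0.1, 0.6, -5.7]
gripper_width: 0.195
finger_force: 79.4
[ 0.55730758 -0.04084592  0.16857102] [2.30983400e+00 2.12868635e+00 6.09660154e-04] [ 0.05620357  0.55619907 -5.74006364] [-0.01409297 -0.02371089  0.01483706] [-1.56476110e-01  4.38546824e-01  1.69047312e+00  1.33791870e-05
  1.01196171e+00 -7.49032345e-02]
```

View pics/l1.png

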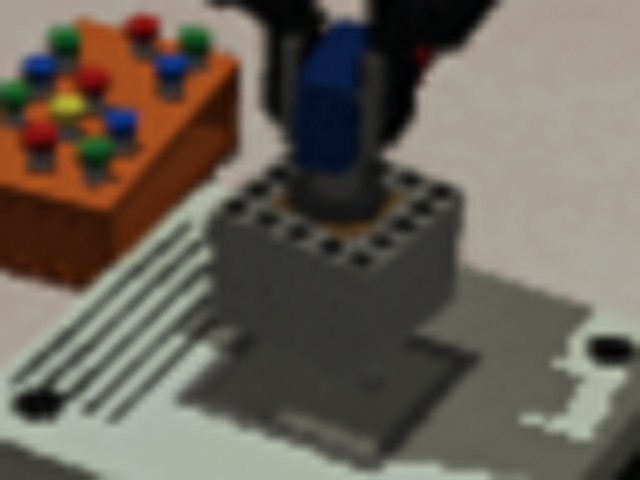

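The block hangs level and is clear of the well: top at about (335,205) in the crop, well below it. The force is about 5.6 N. Now I'll carry it to the tray centre at (0.417,-0.3265).

```bash
python3 -m creep '{"series":[0,0,0,-5,-10,0,0, 0,0,0,-15,-30,0,0, 0,0,0,-28,-57,0,0, 0,0,0,-42,-86,0,0, 0,0,0,-56,-115,0,0, 0,0,0,-70,-143,0,0, 0,0,0,-84,-171,0,0, 0,0,0,-98,-200,0,0]}'
python3 -m creep '{"series":[0,0,0,-14,-28,0,0, 0,0,0,-26,-54,0,0, 0,0,0,-36,-74,0,0, 0,0,0,-42,-85.5,0,0, 0,0,0,-42,-85.5,-20,0, 0,0,0,-42,-85.5,-45,0, 0,0,0,-42,-85.5,-65,0, 0,0,0,-42,-85.5,-75,0]}'
python3 -m creep '{"series":[0,0,0,0,0,-6,0, 0,0,0,0,0,-12,0, 0,0,0,0,0,-16,0, 0,0,0,0,0,-19,0, 0,0,0,0,0,-19,0]}'
python3 -c "
from h import *
s=env.observe();print(s['wrist_torque'],s['qpos'])"
```

```text
t: 16.82
tcp_pos: [0.4577, -0.2423, 0.168]
tool_rot: [-2.31, -2.129, 0.0]
wrist_force: [0.5, -0.2, -5.4]
gripper_width: 0.197
finger_force: 79.2
t: 17.48
tcp_pos: [0.416, -0.3254, 0.0908]
tool_rot: [-2.308, -2.126, 0.0]
wrist_force: [-0.6, 0.9, -6.6]
gripper_width: 0.199
finger_force: 79.0
t: 17.9
tcp_pos: [0.4173, -0.3264, 0.0743]
tool_rot: [2.31, 2.129, -0.0]
wrist_force: [-0.4, 0.1, -5.1]
gripper_width: 0.199
finger_force: 79.0
[ 0.04501712  0.05696398 -0.01891203] [-7.51658901e-01  5.33394263e-01  1.82549225e+00 -4.33553992e-05
  7.82488750e-01 -6.70166677e-01]
```

```bash
python3 -m creep '{"series":[0,0,0,0,0,-2,0, 0,0,0,0,0,-4,0, 0,0,0,0,0,-5.5,0, 0,0,0,0,0,-6.5,0, 0,0,0,0,0,-7,0]}'
for i in 1 2; do python3 -m creep '{"series":[0,0,0,0,0,-0.4,0, 0,0,0,0,0,-0.4,0]}'|sed -n '2p;4p'; done
```

```text
t: 18.32
tcp_pos: [0.4173, -0.3264, 0.0672]
tool_rot: [2.31, 2.129, 0.0]
wrist_force: [-0.6, 1.0, -4.2]
gripper_width: 0.2
finger_force: 79.2
tcp_pos: [0.4173, -0.3263, 0.0669]
wrist_force: [-0.1, 0.2, -3.0]
tcp_pos: [0.4172, -0.3263, 0.0665]
wrist_force: [0.0, 0.7, -3.5]
```

```bash
python3 -m creep '{"series":[0,0,0,0,0,-0.4,0, 0,0,0,0,0,-0.4,0]}'|sed -n '2p;4p'
```

```text
tcp_pos: [0.4173, -0.3265, 0.0662]
wrist_force: [-0.1, 0.2, -1.6]
```

```bash
for i in 1 2; do python3 -m creep '{"series":[0,0,0,0,0,-0.3,0, 0,0,0,0,0,-0.3,0]}'|sed -n '2p;4p'; done
python3 -m creep '{"series":[0,0,0,0,0,0,0, 0,0,0,0,0,0,0]}'|sed -n '2p;4p'
python3 - <<'E'
from h import *
s=env.observe();print(s["tool_rot"],s["wrist_torque"])
E
```

```text
tcp_pos: [0.4173, -0.3265, 0.0659]
wrist_force: [-0.9, 0.7, -1.8]
tcp_pos: [0.4173, -0.3265, 0.0657]
wrist_force: [-0.9, 0.1, 2.4]
tcp_pos: [0.4173, -0.3265, 0.0657]
wrist_force: [-0.9, 0.5, 4.5]
[ 2.30978170e+00  2.12863275e+00 -3.51916716e-05] [ 0.03288599  0.2156977  -0.03770605]
```

The block is on the tray floor with about 4 N of contact. Releasing, then retreating straight up.

```bash
python3 -m creep '{"series":[0,0,0,0,0,0,0.3, 0,0,0,0,0,0,0.4, 0,0,0,0,0,0,0.6, 0,0,0,0,0,0,0.8, 0,0,0,0,0,0,0.8, 0,0,0,0,0,0,0.8]}'
python3 -m creep '{"series":[0,0,0,0,0,10,0.8, 0,0,0,0,0,30,0.8, 0,0,0,0,0,60,0.8, 0,0,0,0,0,90,0.8, 0,0,0,0,0,120,0.8, 0,0,0,0,0,150,0.8, 0,0,0,0,0,160,0.8, 0,0,0,0,0,160,0.8]}'
python3 - <<'E'
from h import *
w=cam("wrist");s=cam("side")
P=cloud(w);z=P[...,2];d=np.linalg.norm(P[...,:2]-[.417,-.3265],axis=-1)
for lo,hi in((.035,.055),(.08,.11)):
    m=(d<.045)&(z>lo)&(z<hi);r=cv2.minAreaRect((P[m][:,:2]*1000).astype(np.float32));print(r,np.percentile(z[m],[10,50,90]))
u,v=proj(s,np.array([.417,-.3265,.05])).astype(int)
a=cv2.resize(s["image"][v-30:v+30,u-40:u+40,::-1],(400,300),interpolation=cv2.INTER_CUBIC)
b=cv2.resize(w["image"][...,::-1],(400,300));cv2.imwrite("pics/end.png",np.hstack([a,b]))
E
```

```text
t: 19.82
tcp_pos: [0.4172, -0.3263, 0.0654]
tool_rot: [-2.31, -2.129, -0.0]
wrist_force: [-0.7, 0.5, -0.0]
gripper_width: 0.8
finger_force: 0.0
t: 20.48
tcp_pos: [0.418, -0.3271, 0.2286]
tool_rot: [2.306, 2.125, 0.001]
wrist_force: [-0.4, -0.5, 0.4]
gripper_width: 0.802
finger_force: 0.0
((415.6086120605469, -328.5277404785156), (56.38823699951172, 56.09715270996094), 63.52921676635742) [0.04383058 0.04495699 0.0464254 ]
((416.7464599609375, -326.60858154296875), (39.21768569946289, 17.714080810546875), 85.05265045166016) [0.09444093 0.09661684 0.09765286]
```

View pics/end.png

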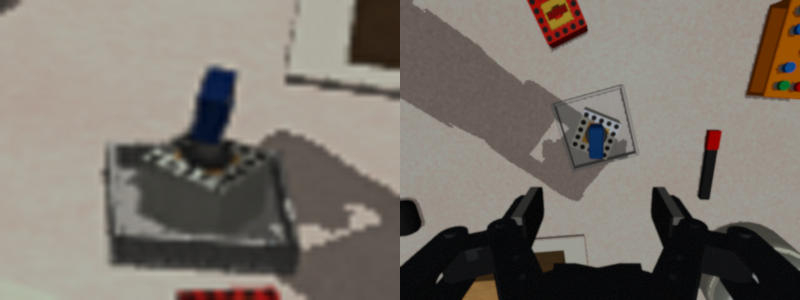

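The final picture shows the block flat in the tray: top at 0.045, lifter standing with its grip top at 0.0966, gripper clear. Nothing else was touched, so I'm handing in.

```bash
python3 -c "
from rig import env
print(env.finish_job())"
```

```text
the job is handed in; nothing more can be done
None
```

The job is handed in: the lifter was screwed in to about 0.1 N·m, and the block was drawn out and set flat in the cooling tray with the lifter standing in it, but the block ended about 11° clockwise of its yaw in the bath, so the thread may have eased back a little after the lift; I did not re-tighten it.

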